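Re-pin the stay of a packing-lane diverter flap

TASK

Lift the flap's stay off its brass pin, swing the flap across by the stay so that its free end stands in front of the full tray and leaves the way to the empty tray open, and drop the matching round hole of the stay over the pin until the stay lies flat on the deck again; then let go. Feel for the pin gently, with no more than light hand pressure on the stay, and leave the trays, the carton and the can where they are.

Things in the scene. Friction and masses are not known exactly. Their poses are not given: they have to be found in the camera images.
- lane: Fixed grey lane unit with green bed, 170 x 320 mm, 68 mm high to its two side rails. Origin on the table, z up, y along the lane (goods run to -y, where the two trays stand past its end), -x side faces the robot. In its frame: flap hinge axis at x 0, y +120 mm; deck (flat top, 34 mm wide, of the pin post outside the -x rail) at x -115, z 80 mm.
- pin_mark (a point): Nominal top of the brass pin: x -115, y -30, z 94 mm in the lane's frame. The pin is 8 mm thick, 14 mm high above the deck (z 80 to 94), tip bevelled 1 mm. Its post is clamped by hand in a slot: the real pin stands up to 11 mm to either side of this point along the lane's y (exact in x); it is not measured and does not shift under work.
- flap (a joint): Swing of the orange flap (165 mm blade over the bed) about its upright hinge, rad; 0 (start) = along the lane; + swings its free end to the lane's +x side, - to -x. Turns stiffly (0.12 N m), stays where left. A crank arm at right angles (top z 80 mm) carries the stay's stud, at (-115 cos q, 120 - 115 sin q) mm in the lane's frame: 8 mm thick, 40 mm high under a 20 mm black cap.
- stay: Flat aluminium bar 22 x 270 x 5 mm, 0.15 kg, loose but captive at one end: its 10 mm eye sits round the flap's stud. Origin mid-underside; y along the bar towards the eye (at y +120 mm), z up. Starts flat on crank arm and deck (underside z 80 mm), parallel to the lane, pin somewhere in its slot. Lifts level up to 35 mm before the stud's cap stops it; 18 mm clears the pin.
- stay_grip (a point): Centre of the red upright grip block on the free end of the stay, at y -112, z +26 mm in the stay's frame. The block is 14 mm thick (stay's x), 26 mm long (stay's y) and 42 mm high, standing on the bar's top face (z 5 to 47 mm).
- slot (a point): Centre of the stay's slot (10 mm wide, 34 mm long along the bar), on the underside, at y -30 mm in the stay's frame. The pin is in it at the start.
- hole_near (a point): Centre, on the underside, of the stay's 10 mm round hole at y +4 mm in the stay's frame (the one nearer the eye). Over the pin it holds the flap's free end towards the lane's +x side (flap +0.2 to +0.4 rad).
- hole_far (a point): Centre, on the underside, of the stay's 10 mm round hole at y -64 mm in the stay's frame (the one nearer the red grip). Over the pin it holds the flap's free end towards the lane's -x side (flap -0.2 to -0.4 rad).
- tray_full_mid (a point): Middle of the open cardboard tray heaped with brass tubes, 100 x 140 mm, 30 mm high, loose on the table beyond the lane's -y end; it stands at x about +56 or -56 mm in the lane's frame.
- tray_empty_mid (a point): Middle of the like, empty cardboard tray, which stands beside it on the other side (x of the opposite sign in the lane's frame).
- carton: Closed cardboard carton 90 x 120 mm, 45 mm high, loose on the table; origin at the middle of its underside.
- spray_can: White can, 52 mm across and 130 mm high, standing beyond the +y end of the lane; origin at the middle of its underside.
Things that resemble listed ones, but are neither listed nor needed, are in the scene too. Leave any blue look-alike of the part that bears tray_empty_mid alone.

How it is judged:
By the outcome, as a careful person would: the job done as asked, in the order asked, and still so for the second after the job is handed in, with the robot touching nothing.
It also fails if it takes over 51 s, if anything falls off the work surface, if the arm or the gripper's body presses on something with over 40 N, if the wrist force passes 120 N, or if a joint passes its speed limit or range.

ROBOT

A 6-joint arm with a two-finger parallel gripper is mounted at the origin on the work surface. World frame = base frame: x ahead of the robot, y to its left, z up, the work surface at z = 0. Lengths are in m, angles in rad, forces in N, time in s.
With the tool pointing down it reaches from about 0.25 to 0.725 m from the base axis. Payload 9.7 kg.
Tool frame: the origin (TCP) lies midway between the tips of the shut fingers; the grasp point (between the pads) lies 19 mm behind it (tcp_to_grasp is the distance from the TCP to the grasp point, in m); y points along the fingers, x is the direction in which the jaws open and shut, and the axes are right-handed (so a half turn about y gives the same grasp; the last joint's range is limited). The gripper opens to 85 mm and grips with 20 to 120 N. Pads are 22 mm wide; open, the fingers measure 114 mm over their backs; the gripper's body (76 mm by 85 mm) begins 54 mm behind the grasp point. The pads swing forward as they close: fully open they stand 13 mm farther back than shut.
Start: joints at [1.24, 0.087, 0.176, 1.66, 0, 1.571], TCP at [0.179, 0.52, 0.231] pointing down, gripper open.
Joint ranges: [-3.13, 3.13], [-0.85, 1.81], [-1.15, 1.24], [-2.2, 2.28], [-1.44, 1.52], [-3.14, 3.14]. Speed limits (rad/s): [2.22, 2.22, 2.57, 3.14, 3.14, 3.14].

INTERFACE

Orientations are given as a rotation vector (axis times angle).
In Python, from rig import * gives the robot as it stands.
- The arm moves only by the tool arm_command, never from a script. Its argument "moves" is a list of rows, each an object of numbers: "tx", "ty", "tz": the shift along the tool's x, y, z in m; "turn": the turn about the tool's y in degrees; "claw": the closure in counts, from 0 (fully open) to 255 (shut). In form: [{"tx": .., "ty": .., "tz": .., "turn": .., "claw": ..}, ...]. A call has 1 to 10 rows; each row is the pose to reach, as a shift and turn from the pose commanded when the call began, along the tool's axes at that moment; what a row does not reach only later rows make up. A row lasts 1/8 s, in which the tool goes at most 62.5 mm and 10.7 degrees, less where a joint would pass 70% of its speed; a pose out of reach is approached as far as the arm can. A call with a gripper value outside its range is refused whole. The fingers move at their own pace and stop on an object; "grip_force" is the grip in N (left out, the last holds). Time passes only in rows, so rows that repeat a pose let the fingers close. It gives the time, the measured TCP pose, the force and the opening at its end, in the units of the state.
- get_obs(): the state, without advancing time (a new reading comes with each control period).
- capture(name): name is "scene" or "top"; returns (picture, depth): 384x512x3 uint8, blue, green, red; 384x512 float32, m along the optical axis (not along the pixel's ray), 0 where there is no reading.
- camera_model(name): a dict with "fx", "fy", "cx", "cy" (pixels), "k1" (the pictures are not rectified: a ray, as slopes to the right and down, at radius r is drawn at 1 + k1 r^2 times it, then the intrinsics apply), "world_from_camera" (4x4, takes a point from camera to world coordinates). Camera axes: x right, y up, looking along -z (the intrinsics and any distortion apply to the point x, -y, -z); pixel columns grow to the right and rows downward; lengths in m; the calibration is good to about 2 mm. A picture is of the moment at which its call begins. camera_model takes no time and is no camera call.
- job_done(): hands the job in, once; it reports no verdict.
The state is a dict: "t": time; "qpos": joint angles; "qd": joint speeds; "tau": joint torques, N m; "tcp_pos": TCP position; "tool_rot": TCP orientation; "contact_force": force on the tool from outside, world axes, zero at the start; "wrist_torque": the same for the moment, N m; "width": opening from 0.0 (shut) to 1.0 (fully open).
Only numpy, scipy, OpenCV 4.12 (cv2) and the standard library are available. Lean on these libraries where they do the work, as an engineer would, in place of code of your own. Each camera call takes 0.05 s, during which the arm holds its last target. There are 200 camera calls.

## Working session

There is one attempt and no reset: what is moved stays moved. The work goes in short steps, Python scripts to look and compute and a tool call to move; the robot and the scene stay as the last step left them, time stands still between calls to the robot, and variables do not carry over. Pictures are saved under pics/ and viewed, about 8 in all and at most 12, crops included, and the job is handed in when it is done.

Besides the shell and the picture viewer there is one more tool, called as name(argument=value, ...), one argument or row to a line, values as JSON. arm_command: Moves the arm, as the interface text tells. Its arguments: {"type":"object","properties":{"moves":{"type":"array","items":{"type":"object","properties":{"tx":{"type":"number"},"ty":{"type":"number"},"tz":{"type":"number"},"turn":{"type":"number"},"claw":{"type":"number"}}}},"grip_force":{"type":"number"}},"required":["moves"]}

```bash
mkdir -p pics; ls
cat > h.py <<'E'
from rig import *
import numpy as np, cv2
from scipy.spatial.transform import Rotation as R
def ray(name,u,v):
    m=camera_model(name); T=np.array(m["world_from_camera"])
    K=np.array([[m["fx"],0,m["cx"]],[0,m["fy"],m["cy"]],[0,0,1.]])
    p=cv2.undistortPoints(np.array([[[u,v]]],float),K,np.array([m["k1"],0,0,0.]))[0,0]
    # k1 model: drawn = ray*(1+k1 r^2), same as OpenCV
    d=T[:3,:3]@np.array([p[0],-p[1],-1.]); return T[:3,3],d
def onplane(name,u,v,z):
    o,d=ray(name,u,v); return o+d*(z-o[2])/d[2]
def withdepth(name,u,v,dep):
    o,d=ray(name,u,v); return o+d*dep
def proj(name,P):
    m=camera_model(name); T=np.linalg.inv(np.array(m["world_from_camera"]))
    c=T[:3,:3]@np.array(P)+T[:3,3]; x,y=c[0]/-c[2],-c[1]/-c[2]; s=1+m["k1"]*(x*x+y*y)
    return m["fx"]*x*s+m["cx"],m["fy"]*y*s+m["cy"]
E
python3 - <<'E'
from h import *
for n in("scene","top"):
    p,d=capture(n); cv2.imwrite(f"pics/{n}0.png",p); np.save(f"{n}0.npy",d); print(n,camera_model(n))
s=get_obs(); print(s)
a=cv2.imread("pics/scene0.png")
E
```

```text
pics
scene {'fx': 380.7251692341913, 'fy': 380.7251692341913, 'cx': 256.1362306222576, 'cy': 187.3248933230902, 'k1': -0.09120277608271089, 'world_from_camera': array([[-0.63015871, -0.63622861,  0.44509904,  0.9525692 ],
       [ 0.77640133, -0.52372068,  0.3505961 ,  0.30523541],
       [ 0.0100483 ,  0.56650667,  0.82399589,  0.81624172],
       [ 0.        ,  0.        ,  0.        ,  1.        ]])}
top {'fx': 446.680459891404, 'fy': 446.680459891404, 'cx': 262.0456044206978, 'cy': 197.4207115644642, 'k1': -0.08300784660837245, 'world_from_camera': array([[-9.93546894e-05,  9.90274711e-01, -1.39125798e-01,
         3.74968598e-01],
       [-9.99984372e-01,  6.79302129e-04,  5.54928608e-03,
        -3.30224402e-03],
       [ 5.58982612e-03,  1.39124175e-01,  9.90259167e-01,
         1.32926406e+00],
       [ 0.00000000e+00,  0.00000000e+00,  0.00000000e+00,
         1.00000000e+00]])}
{'t': 0.1, 'qpos': array([ 1.24002498e+00,  8.73627764e-02,  1.75203798e-01,  1.65981742e+00,
       -9.72884405e-06,  1.57082369e+00]), 'qd': array([-0.00033045, -0.00076671,  0.00169703,  0.00115419,  0.00093364,
       -0.0012861 ]), 'tau': array([-2.98544919e-04, -5.21561980e+01,  4.65653908e+01,  1.59324665e-02,
       -2.58362752e-05, -9.64510605e-06]), 'tcp_pos': array([0.17855633, 0.51997725, 0.23067232]), 'tool_rot': array([-1.34844043, -0.96146073,  0.96304191]), 'contact_force': array([-0.89326134,  0.15717522, -0.44396986]), 'wrist_torque': array([-0.03207801,  0.033585  ,  0.00062032]), 'width': 1.002138882880849}
```

View pics/scene0.png

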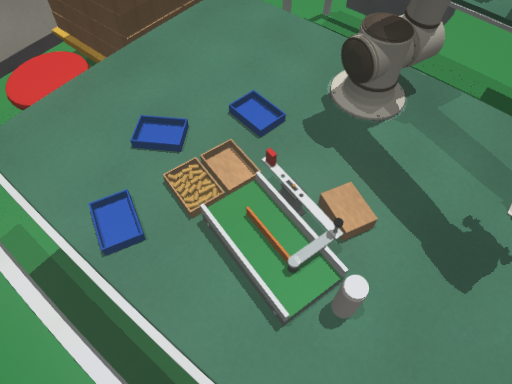

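View pics/top0.png

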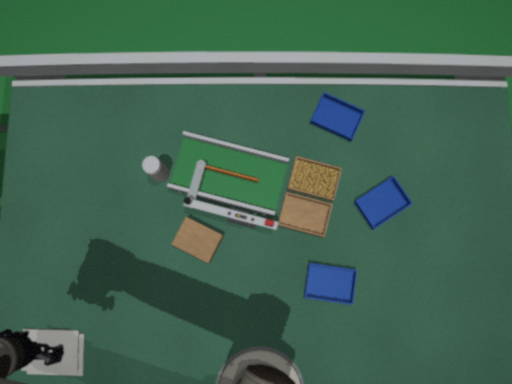

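Top view: lane at (230,175). The full tray is at (315,178) on the lane's +x side, away from the robot, and the empty cardboard tray at (305,214) on the -x side. The stay runs from the black cap (187,201) to the red grip (269,223). So the flap must swing to +x, which means hole_near over the pin.

Look-alikes:
- Stay: the rails at (220,197) and the crank arm (197,180) are also light bars.
- Empty tray: the blue trays at (337,117), (382,202) and (330,282), and the carton at (197,240).
- Grip: the red stool, off the table.

I'll check the choice in one close crop.

Run:
```python
from h import *
t=cv2.imread("pics/top0.png"); s=cv2.imread("pics/scene0.png")
a=cv2.resize(t[170:250,160:300],None,fx=5.5,fy=5.5,interpolation=cv2.INTER_CUBIC)[:, :770]
b=cv2.resize(s[140:250,245:385],None,fx=5.5,fy=5.5,interpolation=cv2.INTER_CUBIC)
b=cv2.resize(s[145:200,255:325],None,fx=8,fy=8,interpolation=cv2.INTER_CUBIC)[:,:560]
cv2.imwrite("pics/c1.png",a); cv2.imwrite("pics/c2.png",b)
for n,im in(("top",t),("scene",s)):
    h=cv2.cvtColor(im,cv2.COLOR_BGR2HSV)
    red=((h[...,0]<6)|(h[...,0]>174))&(h[...,1]>150)&(h[...,2]>60)
    org=(h[...,0]>=6)&(h[...,0]<17)&(h[...,1]>190)&(h[...,2]>120)
    blk=(h[...,2]<45)
    for nm,m in(("red",red),("org",org),("blk",blk)):
        k,l,st,c=cv2.connectedComponentsWithStats(m.astype(np.uint8))
        print(n,nm,[(st[i].tolist(),c[i].round(1).tolist()) for i in range(1,k) if 12<st[i,4]<600 and 150<c[i][0]<380 and 130<c[i][1]<260])
```

```text
top red [([266, 220, 7, 6, 32], [269.1, 222.2])]
top org []
top blk [([185, 198, 5, 5, 19], [186.8, 200.2])]
scene red [([267, 148, 9, 9, 49], [271.0, 152.1])]
scene org []
scene blk []
```

View pics/c1.png

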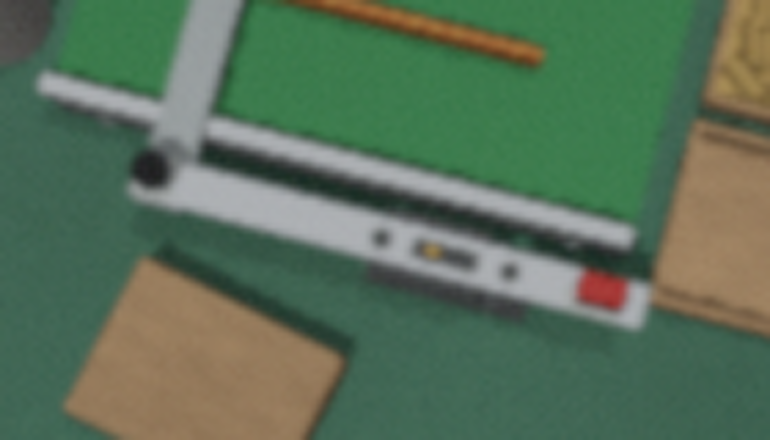

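View pics/c2.png

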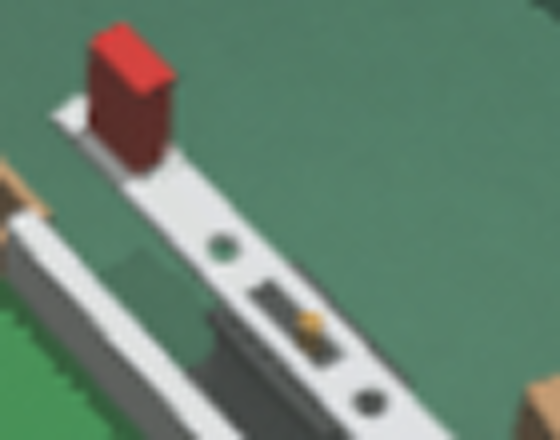

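Run:
```python
from h import *
T=lambda x,y:((x+.5)/5.5-.5+160,(y+.5)/5.5-.5+170)
S=lambda x,y:((x+.5)/8-.5+255,(y+.5)/8-.5+145)
def tri(a,b):
    o1,d1=ray("top",*a);o2,d2=ray("scene",*b)
    s=np.linalg.lstsq(np.c_[d1,-d2],o2-o1,rcond=None)[0]; p,q=o1+s[0]*d1,o2+s[1]*d2
    return ((p+q)/2).round(4),np.linalg.norm(p-q).round(4)
top={"near":(381,239,.085),"far":(510,271,.085),"pin":(433,250,.094),"red":(603,288,.127),"cap":(152,168,.125)}
sc={"near":(371,403,.085),"far":(223,247,.085),"pin":(312,319,.094),"red":(133,58,.127)}
P={}
for k,(x,y,z) in top.items():
    P[k]=onplane("top",*T(x,y),z); print("top",k,P[k].round(4))
Q={}
for k,(x,y,z) in sc.items():
    Q[k]=onplane("scene",*S(x,y),z); print("scene",k,Q[k].round(4), tri(T(*top[k][:2]),S(x,y)))
for n,D in(("top",P),("scene",Q)):
    u=(D["near"]-D["far"])[:2]; L=np.linalg.norm(u);u/=L; print(n,L,np.degrees(np.arctan2(u[1],u[0]))-90,"pin along from far",(D["pin"]-D["far"])[:2]@u,"red from far",(D["red"]-D["far"])[:2]@u, "perp",[round(float(np.cross(u,(D[k]-D["far"])[:2])),4) for k in D])
u=(P["cap"]-P["red"])[:2];print("cap-red",np.linalg.norm(u),np.degrees(np.arctan2(u[1],u[0]))-90)
s=get_obs();print(R.from_rotvec(s["tool_rot"]).as_matrix().round(3))
```

```text
top near [0.5055 0.0826 0.085 ]
top far [0.4893 0.0169 0.085 ]
top pin [0.499  0.0557 0.094 ]
top red [ 0.477  -0.0294  0.127 ]
top cap [0.5366 0.1938 0.125 ]
scene near [0.5085 0.0873 0.085 ] (array([0.5055, 0.0843, 0.0791]), np.float64(0.0028))
scene far [0.491  0.0209 0.085 ] (array([0.489 , 0.0181, 0.0809]), np.float64(0.0026))
scene pin [0.501  0.0598 0.094 ] (array([0.4988, 0.0571, 0.0896]), np.float64(0.0028))
scene red [ 0.4791 -0.0246  0.127 ] (array([ 0.4766, -0.0282,  0.1224]), np.float64(0.0031))
top 0.06770287430927897 -13.923751717719156 pin along from far 0.03998394637275151 red from far -0.04790094786516717 perp [0.0, 0.0, -0.0002, 0.0007, -0.0034]
scene 0.06868090497722304 -14.745351231869293 pin along from far 0.0402264557325699 red from far -0.04694448363330351 perp [0.0, 0.0, 0.0003, -0.0001]
cap-red 0.23096800801941775 -14.929586625763704
[[ 0.325 -0.    -0.946]
 [ 0.946 -0.001  0.325]
 [-0.001 -1.    -0.   ]]<stdin>:17: DeprecationWarning: Arrays of 2-dimensional vectors are deprecated. Use arrays of 3-dimensional vectors instead. (deprecated in NumPy 2.0)
```

The pin shows at about stay y = -24 mm, so it stands about 6 mm to lane +y of nominal. Lane yaw is about -14.5°, and the grip block is at about (0.478, -0.027). Next I move above the grip with the jaws across the bar.

arm_command(
  moves=[
    {"tx": -0.42, "ty": 0.02, "tz": -0.461, "turn": 85.5, "claw": 100},
    {"tx": -0.42, "ty": 0.02, "tz": -0.461, "turn": 85.5, "claw": 100},
    {"tx": -0.42, "ty": 0.02, "tz": -0.461, "turn": 85.5, "claw": 100},
    {"tx": -0.42, "ty": 0.02, "tz": -0.461, "turn": 85.5, "claw": 100},
    {"tx": -0.42, "ty": 0.02, "tz": -0.461, "turn": 85.5, "claw": 100},
    {"tx": -0.42, "ty": 0.02, "tz": -0.461, "turn": 85.5, "claw": 100},
    {"tx": -0.42, "ty": 0.02, "tz": -0.461, "turn": 85.5, "claw": 100},
    {"tx": -0.42, "ty": 0.02, "tz": -0.461, "turn": 85.5, "claw": 100},
    {"tx": -0.42, "ty": 0.02, "tz": -0.461, "turn": 85.5, "claw": 100},
    {"tx": -0.42, "ty": 0.02, "tz": -0.461, "turn": 85.5, "claw": 100},
  ],
  grip_force=20,
)

```text
t: 1.35
tcp_pos: [0.4788, -0.0289, 0.2111]
tool_rot: [-1.562, 0.198, -0.199]
contact_force: [0.9, 0.9, 1.5]
width: 0.607
```

Run:
```python
from h import *
p,d=capture("scene"); s=get_obs()
print(s["tcp_pos"],R.from_rotvec(s["tool_rot"]).as_matrix().round(3),s["qpos"].round(2),s["contact_force"])
u,v=proj("scene",s["tcp_pos"]); print(u,v)
cv2.imwrite("pics/c3.png",cv2.resize(p[90:210,220:360],None,fx=4.5,fy=4.5,interpolation=cv2.INTER_CUBIC))
```

```text
[ 0.4810147  -0.03398258  0.20977968] [[ 0.967 -0.     0.253]
 [-0.253 -0.002  0.967]
 [ 0.001 -1.    -0.002]] [-0.07 -0.08 -0.04  1.62 -0.    1.76] [-3.6830639  -2.55860944 -3.16982035]
268.8289126994296 125.85433225908778
```

View pics/c3.png

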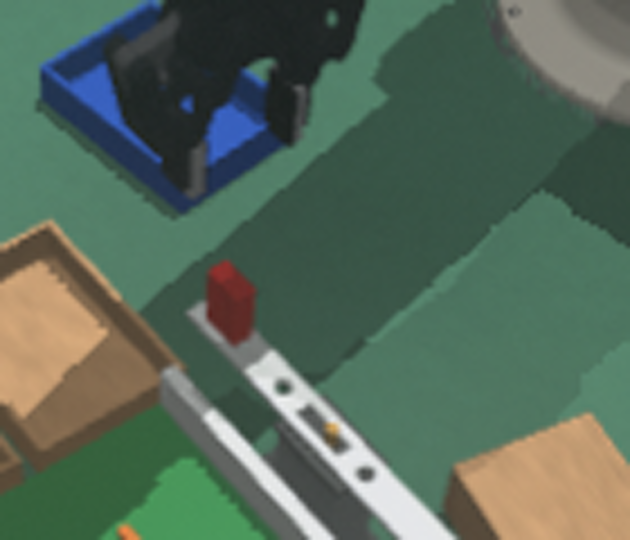

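The crop shows the open jaws above and behind the red grip block, and the stay with pin at crop (332,432). The arm was still settling. I'll settle, go lower and re-read.

arm_command(
  moves=[
    {"ty": 0.055, "claw": 100},
    {"ty": 0.055, "claw": 100},
    {"ty": 0.055, "claw": 100},
    {"ty": 0.055, "claw": 100},
  ],
)

```text
schema error: expected keys tx, ty, tz, turn, claw
```

Run:
```python
from h import *
p,d=capture("top"); q,e=capture("scene"); s=get_obs()
print(s["tcp_pos"],R.from_rotvec(s["tool_rot"]).as_matrix().round(3),s["contact_force"])
a=cv2.resize(p[180:250,210:300],None,fx=4.4,fy=4.4,interpolation=cv2.INTER_CUBIC)
b=cv2.resize(q[105:185,230:320],None,fx=4.4,fy=4.4,interpolation=cv2.INTER_CUBIC)
c=np.zeros((360,800,3),np.uint8); c[:a.shape[0],:a.shape[1]]=a; c[:b.shape[0],400:400+b.shape[1]]=b
cv2.imwrite("pics/c4.png",c)
```

```text
[ 0.47852353 -0.02910838  0.21020202] [[ 0.967 -0.002  0.254]
 [-0.254  0.     0.967]
 [-0.002 -1.    -0.001]] [1.28131785e-04 6.69947786e-01 2.80669213e-02]
```

View pics/c4.png

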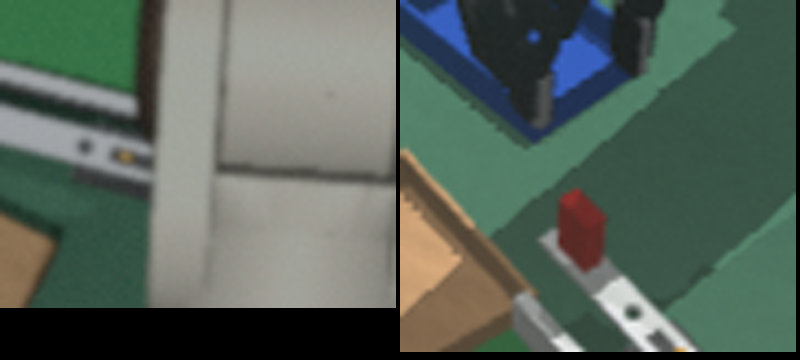

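The top camera is now blocked by the arm. The scene view shows the block below, at crop (580,230), with the jaws over it. Descending in two steps.

arm_command(
  moves=[
    {"tx": 0, "ty": 0.03, "tz": 0.001, "turn": 0, "claw": 100},
    {"tx": 0, "ty": 0.06, "tz": 0.001, "turn": 0, "claw": 100},
    {"tx": 0, "ty": 0.06, "tz": 0.001, "turn": 0, "claw": 100},
    {"tx": 0, "ty": 0.06, "tz": 0.001, "turn": 0, "claw": 100},
  ],
)

```text
t: 2.0
tcp_pos: [0.4786, -0.0251, 0.1526]
tool_rot: [-1.562, 0.196, -0.198]
contact_force: [0.4, -0.0, -0.1]
width: 0.608
```

Run:
```python
from h import *
q,e=capture("scene"); s=get_obs()
print(s["tcp_pos"],s["contact_force"])
cv2.imwrite("pics/c5.png",cv2.resize(q[100:190,220:330],None,fx=6,fy=6,interpolation=cv2.INTER_CUBIC))
```

```text
[ 0.47888907 -0.02530687  0.15286399] [ 0.23235706 -0.0305591   0.46204865]
```

View pics/c5.png

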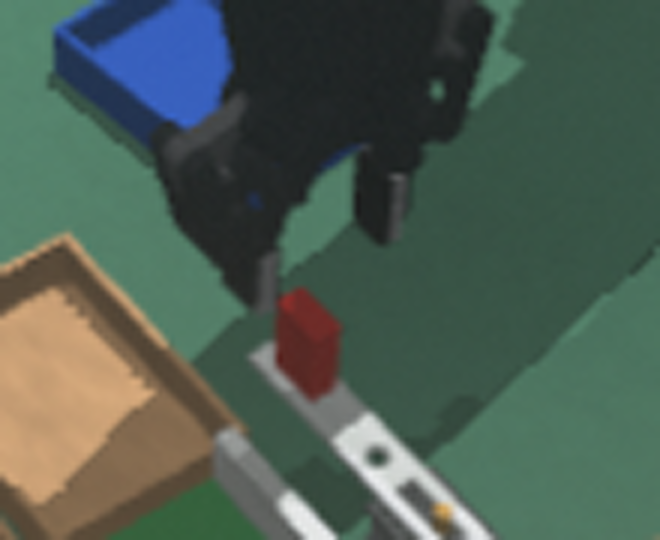

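The jaws straddle the block: tips at crop (268,305) and (388,240), block top at (308,310), consistent once pad width is allowed for. Descend and close softly.

arm_command(
  moves=[
    {"tx": 0, "ty": 0.03, "tz": -0.001, "turn": 0, "claw": 100},
    {"tx": 0, "ty": 0.057, "tz": -0.001, "turn": 0, "claw": 100},
    {"tx": 0, "ty": 0.057, "tz": -0.001, "turn": 0, "claw": 100},
    {"tx": 0, "ty": 0.057, "tz": -0.001, "turn": 0, "claw": 100},
  ],
  grip_force=20,
)

```text
t: 2.55
tcp_pos: [0.479, -0.0267, 0.0961]
tool_rot: [-1.562, 0.196, -0.199]
contact_force: [0.7, -0.5, 0.9]
width: 0.603
```

arm_command(
  moves=[
    {"tx": 0, "ty": 0, "tz": 0, "turn": 0, "claw": 170},
    {"tx": 0, "ty": 0, "tz": 0, "turn": 0, "claw": 190},
    {"tx": 0, "ty": 0, "tz": 0, "turn": 0, "claw": 205},
    {"tx": 0, "ty": 0, "tz": 0, "turn": 0, "claw": 220},
    {"tx": 0, "ty": 0, "tz": 0, "turn": 0, "claw": 235},
    {"tx": 0, "ty": 0, "tz": 0, "turn": 0, "claw": 235},
  ],
  grip_force=20,
)

```text
t: 3.3
tcp_pos: [0.4784, -0.0268, 0.0945]
tool_rot: [-1.562, 0.198, -0.198]
contact_force: [-0.2, -0.8, 3.2]
width: 0.159
```

Gripped at 13.5 mm with little side force. Firm up and lift 24 mm.

arm_command(
  moves=[
    {"tx": 0, "ty": 0, "tz": 0, "turn": 0, "claw": 255},
    {"tx": 0, "ty": 0, "tz": 0, "turn": 0, "claw": 255},
    {"tx": 0, "ty": -0.006, "tz": 0, "turn": 0, "claw": 255},
    {"tx": 0, "ty": -0.012, "tz": 0, "turn": 0, "claw": 255},
    {"tx": 0, "ty": -0.018, "tz": 0, "turn": 0, "claw": 255},
    {"tx": 0, "ty": -0.024, "tz": 0, "turn": 0, "claw": 255},
    {"tx": 0, "ty": -0.024, "tz": 0, "turn": 0, "claw": 255},
    {"tx": 0, "ty": -0.024, "tz": 0, "turn": 0, "claw": 255},
  ],
  grip_force=60,
)

```text
t: 4.3
tcp_pos: [0.4782, -0.0268, 0.1182]
tool_rot: [-1.562, 0.198, -0.198]
contact_force: [0.6, 0.6, -1.2]
width: 0.153
```

Run:
```python
from h import *
q,e=capture("scene"); s=get_obs()
print(s["tcp_pos"],s["contact_force"],s["wrist_torque"],s["width"])
cv2.imwrite("pics/c6.png",cv2.resize(q[130:260,245:375],None,fx=4.6,fy=4.6,interpolation=cv2.INTER_CUBIC))
```

```text
[ 0.47815203 -0.0267727   0.11807927] [-0.29829754  0.22736748 -1.07992157] [-0.11598469 -0.06593536 -0.11923689] 0.15206869209787038
```

View pics/c6.png

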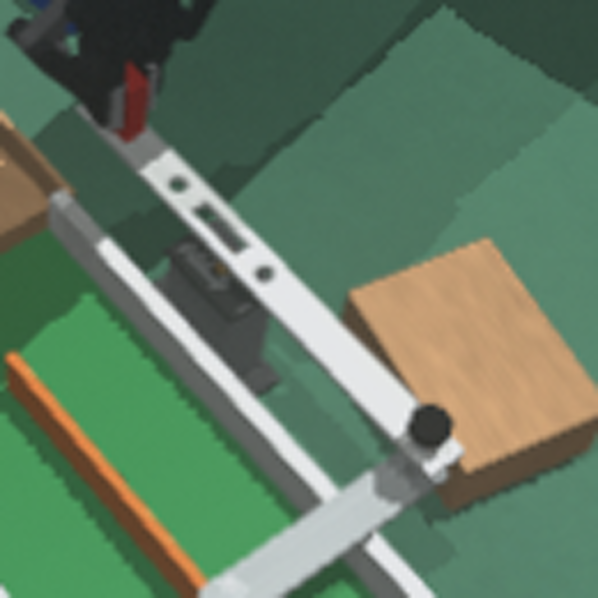

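The stay is up and level, the pin post is visible at crop (221,270) clear below, and the eye is still under the cap at (430,425). Swing by -28 mm along the lane.

arm_command(
  moves=[
    {"tx": -0.0003, "ty": 0, "tz": -0.005, "turn": 0.2, "claw": 255},
    {"tx": -0.001, "ty": 0, "tz": -0.01, "turn": 0.5, "claw": 255},
    {"tx": -0.0015, "ty": 0, "tz": -0.016, "turn": 0.8, "claw": 255},
    {"tx": -0.0025, "ty": 0, "tz": -0.022, "turn": 1.2, "claw": 255},
    {"tx": -0.0034, "ty": 0, "tz": -0.028, "turn": 1.7, "claw": 255},
    {"tx": -0.0034, "ty": 0, "tz": -0.028, "turn": 1.7, "claw": 255},
    {"tx": -0.0034, "ty": 0, "tz": -0.028, "turn": 1.7, "claw": 255},
    {"tx": -0.0034, "ty": 0, "tz": -0.028, "turn": 1.7, "claw": 255},
  ],
)

```text
t: 5.35
tcp_pos: [0.468, -0.053, 0.1183]
tool_rot: [-1.56, 0.221, -0.221]
contact_force: [0.3, 0.1, -1.6]
width: 0.153
```

Run:
```python
from h import *
p,d=capture("top"); q,e=capture("scene"); s=get_obs()
print(s["tcp_pos"],s["contact_force"],s["wrist_torque"],s["width"])
a=cv2.resize(p[185:240,180:260],None,fx=5,fy=5,interpolation=cv2.INTER_CUBIC)
b=cv2.resize(q[140:250,260:340],None,fx=5,fy=5,interpolation=cv2.INTER_CUBIC)
c=np.zeros((550,800,3),np.uint8); c[:a.shape[0],:400]=a; c[:,400:]=b
cv2.imwrite("pics/c7.png",c)
```

```text
[ 0.46797695 -0.05295634  0.11828159] [-0.49043491 -0.69813142 -0.26854379] [-0.16378066  0.04226917  0.00658035] 0.15214493446663419
```

View pics/c7.png

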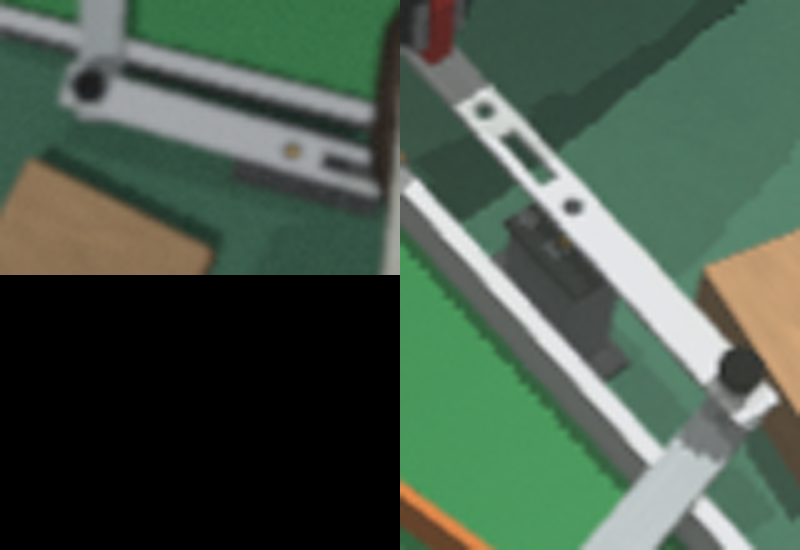

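Brass fills hole_near in the top view, at crop (292,150). I'll work out the residual offset numerically.

Run:
```python
from h import *
ps=np.mean([capture("top")[0].astype(float) for _ in range(4)],0)
c=ps[208:223,230:248]
print("gray");print(c.mean(2).round().astype(int))
print("R-B");print((c[...,2]-c[...,0]).round().astype(int))
w=np.clip(c[...,2]-c[...,0]-8,0,None); w[w<0.3*w.max()]=0
yy,xx=np.mgrid[208:223,230:248]
print("brass",(w*xx).sum()/w.sum(),(w*yy).sum()/w.sum())
```

```text
gray
[[114 101  89  76  59  50  42  40  40  38  38  40  45  50  51  59  79  95]
 [154 148 138 127 111  96  79  63  56  46  42  41  38  38  39  42  46  51]
 [165 164 161 159 155 145 130 114 102  90  76  61  50  42  38  36  38  36]
 [166 166 166 166 166 163 160 154 148 138 126 111  96  79  61  50  45  42]
 [166 166 166 166 166 166 164 159 154 155 156 154 145 130 112  96  84  69]
 [166 166 166 166 166 164 155 138 132 141 155 163 163 159 154 144 133 119]
 [166 166 166 165 166 160 140 114 106 117 142 162 165 164 158 153 151 152]
 [162 165 165 166 165 160 138 113 109 118 141 161 165 160 143 127 131 140]
 [145 152 157 162 163 161 148 126 122 133 151 164 164 155 127  89  82  93]
 [100 111 126 142 150 156 155 153 151 156 162 165 163 148 112  68  52  56]
 [ 66  71  81  94 107 124 140 149 153 157 162 165 162 148 120  93  74  59]
 [ 63  62  61  62  67  79  92 105 117 132 144 152 156 156 151 139 121 104]
 [ 58  57  59  59  59  60  61  66  74  86  99 113 127 142 148 149 149 144]
 [ 56  53  55  55  55  56  60  60  60  60  64  69  81  94 106 121 132 138]
 [ 60  58  60  57  54  54  56  56  57  57  56
[... 504 characters left out ...]
-6  -6  -3  14  30  15  -2  -6  -6  -6  -6  -6  -6  -6]
 [ -6  -6  -6  -6  -6  -6   0  27  50  30   2  -6  -6  -6  -5  -5  -5  -5]
 [ -6  -6  -6  -6  -6  -6  -4   7  18   9  -2  -6  -6  -6  -4  -3  -4  -4]
 [ -4  -5  -5  -6  -6  -6  -6  -5  -4  -4  -5  -6  -6  -6  -4  -2  -2  -3]
 [ -3  -4  -4  -4  -5  -5  -6  -6  -5  -6  -6  -6  -6  -6  -6  -4  -4  -3]
 [ -2  -3  -3  -4  -2  -4  -4  -5  -5  -5  -5  -6  -6  -6  -6  -6  -5  -4]
 [ -3  -3  -3  -3  -4  -4  -4  -3  -4  -4  -4  -4  -5  -6  -6  -6  -6  -5]
 [ -5  -4  -4  -4  -4  -3  -4  -4  -3  -3  -4  -3  -4  -4  -5  -5  -5  -4]
 [-10  -9  -7  -6  -6  -4  -3  -4  -4  -3  -4  -4  -3  -3  -4  -3  -4  -3]]
brass 238.03333333333333 214.78809523809525
```

Comparing brass against hole with parallax, the hole needs about +0.8 mm in lane x and +0.4 mm in y. I'll apply that and lower to just past the pin's tip (about 10 mm down), watching the force.

arm_command(
  moves=[
    {"tx": 0.0008, "ty": 0, "tz": 0.0004, "turn": 0, "claw": 255},
    {"tx": 0.0008, "ty": 0.004, "tz": 0.0004, "turn": 0, "claw": 255},
    {"tx": 0.0008, "ty": 0.008, "tz": 0.0004, "turn": 0, "claw": 255},
    {"tx": 0.0008, "ty": 0.009, "tz": 0.0004, "turn": 0, "claw": 255},
    {"tx": 0.0008, "ty": 0.01, "tz": 0.0004, "turn": 0, "claw": 255},
    {"tx": 0.0008, "ty": 0.011, "tz": 0.0004, "turn": 0, "claw": 255},
    {"tx": 0.0008, "ty": 0.011, "tz": 0.0004, "turn": 0, "claw": 255},
  ],
)

```text
t: 6.52
tcp_pos: [0.4688, -0.0529, 0.1073]
tool_rot: [-1.559, 0.221, -0.221]
contact_force: [-0.7, -0.6, -1.4]
width: 0.157
```

Run:
```python
from h import *
s=get_obs(); print(s["tcp_pos"],s["contact_force"],s["wrist_torque"])
```

```text
[ 0.46880445 -0.05289524  0.10727274] [-0.6895641  -0.59484995 -1.36802289] [-0.14205913  0.04418487  0.06748471]
```

No contact yet. Three more 1 mm steps.

arm_command(
  moves=[
    {"tx": 0, "ty": 0.001, "tz": 0, "turn": 0, "claw": 255},
    {"tx": 0, "ty": 0.002, "tz": 0, "turn": 0, "claw": 255},
    {"tx": 0, "ty": 0.003, "tz": 0, "turn": 0, "claw": 255},
    {"tx": 0, "ty": 0.003, "tz": 0, "turn": 0, "claw": 255},
  ],
)

```text
t: 7.02
tcp_pos: [0.4688, -0.0529, 0.1042]
tool_rot: [-1.559, 0.221, -0.221]
contact_force: [0.3, -0.2, -1.0]
width: 0.154
```

Underside is at about 90 mm (below the 94 mm tip) with no reaction, so the pin is in the hole. Continue gently.

arm_command(
  moves=[
    {"tx": 0, "ty": 0.0015, "tz": 0, "turn": 0, "claw": 255},
    {"tx": 0, "ty": 0.003, "tz": 0, "turn": 0, "claw": 255},
    {"tx": 0, "ty": 0.0045, "tz": 0, "turn": 0, "claw": 255},
    {"tx": 0, "ty": 0.006, "tz": 0, "turn": 0, "claw": 255},
    {"tx": 0, "ty": 0.006, "tz": 0, "turn": 0, "claw": 255},
  ],
)

```text
t: 7.65
tcp_pos: [0.4688, -0.0529, 0.0981]
tool_rot: [-1.559, 0.221, -0.221]
contact_force: [-0.7, 0.3, -0.8]
width: 0.153
```

Run:
```python
from h import *
s=get_obs(); print(s["tcp_pos"],s["contact_force"],s["wrist_torque"],s["width"])
```

```text
[ 0.46875183 -0.05286841  0.09812712] [-0.7365223   0.34891402 -0.82821769] [-0.12960277  0.05681338  0.00069883] 0.15256674031255116
```

arm_command(
  moves=[
    {"tx": 0, "ty": 0.001, "tz": 0, "turn": 0, "claw": 255},
    {"tx": 0, "ty": 0.002, "tz": 0, "turn": 0, "claw": 255},
    {"tx": 0, "ty": 0.003, "tz": 0, "turn": 0, "claw": 255},
    {"tx": 0, "ty": 0.0035, "tz": 0, "turn": 0, "claw": 255},
    {"tx": 0, "ty": 0.0035, "tz": 0, "turn": 0, "claw": 255},
  ],
)

```text
t: 8.28
tcp_pos: [0.4688, -0.0529, 0.0948]
tool_rot: [-1.559, 0.221, -0.221]
contact_force: [0.2, 1.1, -0.8]
width: 0.156
```

Flat to within about 0.3 mm. Settle the last bit, then open slowly.

arm_command(
  moves=[
    {"tx": 0, "ty": 0.0004, "tz": 0, "turn": 0, "claw": 255},
    {"tx": 0, "ty": 0.0004, "tz": 0, "turn": 0, "claw": 255},
  ],
)

```text
t: 8.52
tcp_pos: [0.4689, -0.0529, 0.0946]
tool_rot: [-1.559, 0.221, -0.222]
contact_force: [-0.2, -1.0, 1.3]
width: 0.158
```

arm_command(
  moves=[
    {"tx": 0, "ty": 0, "tz": 0, "turn": 0, "claw": 205},
    {"tx": 0, "ty": 0, "tz": 0, "turn": 0, "claw": 190},
    {"tx": 0, "ty": 0, "tz": 0, "turn": 0, "claw": 150},
    {"tx": 0, "ty": 0, "tz": 0, "turn": 0, "claw": 100},
    {"tx": 0, "ty": 0, "tz": 0, "turn": 0, "claw": 100},
    {"tx": 0, "ty": 0, "tz": 0, "turn": 0, "claw": 100},
  ],
  grip_force=20,
)

```text
t: 9.28
tcp_pos: [0.4688, -0.0529, 0.0944]
tool_rot: [-1.559, 0.221, -0.221]
contact_force: [0.2, 0.7, 0.6]
width: 0.604
```

arm_command(
  moves=[
    {"tx": 0, "ty": -0.03, "tz": 0, "turn": 0, "claw": 100},
    {"tx": 0, "ty": -0.06, "tz": 0, "turn": 0, "claw": 100},
    {"tx": 0, "ty": -0.1, "tz": 0, "turn": 0, "claw": 100},
    {"tx": -0.05, "ty": -0.14, "tz": -0.05, "turn": 0, "claw": 100},
    {"tx": -0.1, "ty": -0.14, "tz": -0.1, "turn": 0, "claw": 100},
    {"tx": -0.1, "ty": -0.14, "tz": -0.15, "turn": 0, "claw": 100},
    {"tx": -0.1, "ty": -0.14, "tz": -0.2, "turn": 0, "claw": 100},
    {"tx": -0.1, "ty": -0.14, "tz": -0.25, "turn": 0, "claw": 100},
    {"tx": -0.1, "ty": -0.14, "tz": -0.25, "turn": 0, "claw": 100},
    {"tx": -0.1, "ty": -0.14, "tz": -0.25, "turn": 0, "claw": 100},
  ],
)

```text
t: 10.52
tcp_pos: [0.3031, -0.2651, 0.2343]
tool_rot: [-1.559, 0.222, -0.222]
contact_force: [0.2, 0.4, -0.0]
width: 0.606
```

Run:
```python
from h import *
p,d=capture("top"); q,e=capture("scene"); s=get_obs()
print(s["t"],s["tcp_pos"],s["contact_force"],s["width"])
a=cv2.resize(p[125:245,140:350],None,fx=3.8,fy=3.8,interpolation=cv2.INTER_CUBIC)
cv2.imwrite("pics/c8.png",a)
cv2.imwrite("pics/top1.png",p); cv2.imwrite("pics/c9.png",cv2.resize(q[135:260,230:370],None,fx=4.6,fy=4.6,interpolation=cv2.INTER_CUBIC))
```

```text
10.625 [ 0.30357053 -0.26443963  0.23450217] [-0.8759385  -0.45018426  1.66533555] 0.6057635518632886
```

View pics/c8.png

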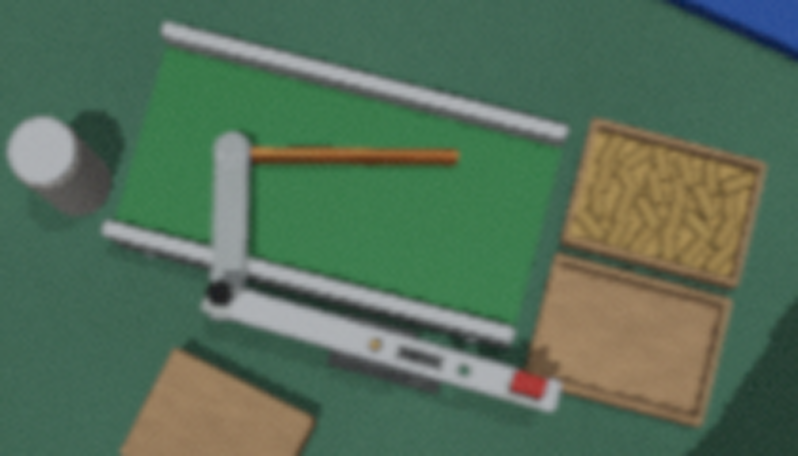

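View pics/c9.png

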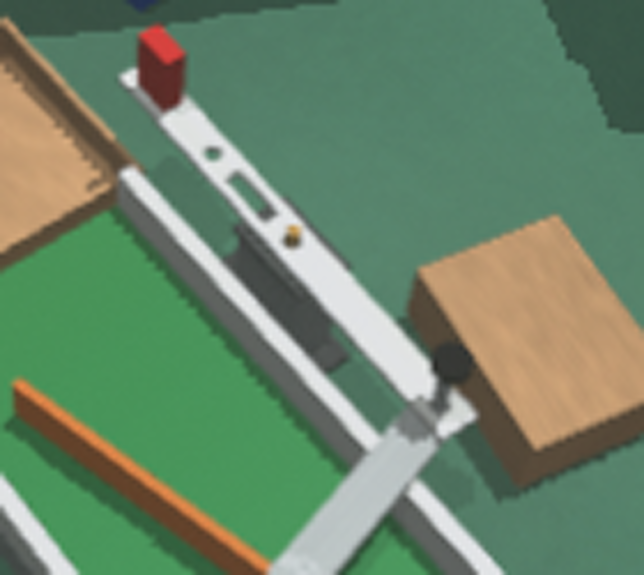

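The pin stands up through hole_near, at (375,345) in the top crop and (292,237) in the scene crop. The stay lies flat, and the flap's free end (457,158) points to the full tray's side. Tray, carton and can look unmoved, and the gripper is clear.

Run:
```python
from h import *
a,b=cv2.imread("pics/top0.png"),cv2.imread("pics/top1.png")
h=lambda o,t:np.degrees(np.arctan2(*(t-o)[:2]))
d=cv2.absdiff(a,b).max(2)
for n,(x0,x1,y0,y1) in {"trays":(290,345,155,240),"can":(140,165,150,180),"carton":(170,225,215,265)}.items():
    A,B=[np.float32(cv2.cvtColor(i[y0:y1,x0:x1],cv2.COLOR_BGR2GRAY)) for i in(a,b)]
    print(n,"shift px",np.round(cv2.phaseCorrelate(A,B)[0],2))
print(job_done())
```

```text
trays shift px [0.02 0.03]
can shift px [ 0.53 -0.08]
carton shift px [-0.03  0.16]
the job is handed in; nothing more can be done
None
```

The job is done and handed in at about 10.7 s of the 51 s. I lifted the stay 24 mm off the pin and drew it 28 mm along the lane, so the flap's free end now stands in front of the full tray. I then lowered hole_near (the one nearer the eye) over the pin, released the grip and backed the arm away.

**Pin fit:** The pin stood about 6 mm towards lane +y of its nominal place, and I corrected for that from the pictures. Force readings stayed within about 2 N all the way down. The last pictures show the pin through hole_near and the stay flat on the deck.

**Trays, carton and can:** The before/after comparison showed no movement of the trays (0.03 px) and almost none of the carton (0.16 px). The can check did not agree: it read 0.5 px, about 1.5 mm. The arm never went near it at its height, so I put this down to changed shadow or image noise, but I did not check it further.

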